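# Sweep thumb nuts through the tray gate

## Task

Sweep the three round thumb nuts along the sorting tray and through the narrow gate in its fence, one after another, so that each drops into the slot behind the fence. Just push them with the fingertips, without picking them up, and leave everything else on and around the tray where it is.

Things in the scene. Friction and masses are not known exactly. Their poses are not given: they have to be found in the camera images.
- tray: aluminium sorting tray fixed to the table, 290 mm wide, 234 mm long. Origin on the table under the middle of the gate's threshold; z up, x the way parts are swept (roughly away from the robot), y left of that. Its level deck, at z = 55 mm, spans x = -186 to 0, y = -141 to 141 mm, with rims 8 mm high on the near edge and both sides
- gate (a point): middle of the gate's threshold, at deck level (tray x = 0, y = 0, z = 55 mm). A fence 24 mm high and 4 mm thick (x = 0 to 4) stands along the deck's far edge; the gate is its only opening, 36 mm wide (y = -18 to 18), open at the top. The deck ends at x = 0: a nut pushed until its centre is past x = 0 tips into the slot, so the finger need not enter the gate
- slot (a point): centre of the floor of the slot (tray x = 20 mm, y = 0, z = 6 mm), an open pit right behind the threshold: x = 0 to 38, y = -35 to 35 mm, 49 mm deep below the deck, with walls 24 mm above deck level at its far side and ends
- nut0_mid (a point): one of three identical loose steel thumb nuts lying flat on the tray's deck: knurled round flange 26 mm across and 7 mm thick, with a round boss 16 mm across on top, 10 mm high in all, about 30 g. This point is its centre, 5 mm above its underside
- nut1_mid (a point): another of three identical loose steel thumb nuts lying flat on the tray's deck: knurled round flange 26 mm across and 7 mm thick, with a round boss 16 mm across on top, 10 mm high in all, about 30 g. This point is its centre, 5 mm above its underside
- nut2_mid (a point): the third of three identical loose steel thumb nuts lying flat on the tray's deck: knurled round flange 26 mm across and 7 mm thick, with a round boss 16 mm across on top, 10 mm high in all, about 30 g. This point is its centre, 5 mm above its underside
- spreader: bystander: square steel heat spreader lying on the deck near one end of the fence, 24 x 24 x 10 mm; origin at the centre of its underside
- standoff: bystander: steel standoff standing upright on the deck near the other end of the fence, 17 mm across, 34 mm high; origin at the centre of its underside
- spool: bystander: dark metal solder spool standing on the table left of the tray, 56 mm across, 40 mm high; origin at the centre of its underside
- fluxjar: bystander: small amber jar on the table left of the tray, 44 mm across, 45 mm high; origin at the centre of its underside
- driver: bystander: screwdriver about 150 mm long lying on the table right of the tray; origin under it
- board: bystander: green circuit board 90 x 60 mm, up to 10 mm high, lying on the table right of the tray; origin at the centre of its underside

How it is judged:
By the outcome, as a careful person would: the job done as asked, in the order asked, and still so for the second after the job is handed in, with the robot touching nothing.
It also fails if it takes over 70 s, if anything falls off the work surface, if the arm or the gripper's body presses on something with over 40 N, if the wrist force passes 120 N, or if a joint passes its speed limit or range.

## Robot

A 7-joint arm with a two-finger parallel gripper is mounted at the origin on the work surface. World frame = base frame: x ahead of the robot, y to its left, z up, the work surface at z = 0. Lengths are in m, angles in rad, forces in N, time in s.
With the tool pointing down it reaches from about 0.425 to 0.925 m from the base axis. Payload 6.8 kg.
Tool frame: the origin (TCP) lies between the finger pads; the fingertips stand 14 mm ahead of it and the grasp point (between the pads) lies 5 mm behind it; z points along the fingers, y is the line along which they close (so a half turn about z gives the same grasp; the last joint's range is limited). The gripper opens to 85 mm and grips with 20 to 120 N. Pads are 22 mm wide; open, the fingers measure 114 mm over their backs; the gripper's body (76 mm by 85 mm) begins 54 mm behind the grasp point. The pads swing forward as they close: fully open they stand 13 mm farther back than shut.
Start: joints at [-1.297, 0.477, 0.022, 1.555, -0.011, 1.109, -0.083], TCP at [0.251, 0.626, 0.245] pointing down, gripper open.
Joint ranges: [-2.96, 2.96], [-0.34, 2.1], [-1.41, 1.46], [0.24, 2.44], [-1.37, 4.51], [0.17, 1.92], [-2.96, 2.96]. Speed limits (rad/s): [2.39, 2.39, 3.14, 3.14, 3.14, 3.14, 3.14].

## Interface

Orientations are given as a rotation vector (axis times angle).
In Python, from bench import r, eyes, ticket gives the robot as it stands. The module is installed in compiled form; this text tells all that it offers.
- The arm moves only by the tool arm_command, never from a script. Its argument "plan" is text: rows parted by semicolons, each of 4 numbers parted by spaces: the shift along the tool's x, y, z in m, then the turn about the tool's z in degrees. In form: tx ty tz yaw; .... A call has 1 to 20 rows; each row shifts and turns the commanded pose from where the row before left it, along the tool's axes as they then stand; what a row does not reach is not made up. A row lasts 1/8 s, in which the tool goes at most 62.5 mm and 10.7 degrees, less where a joint would pass 70% of its speed; a pose out of reach is approached as far as the arm can. A call is refused whole if a number of a shift passes 0.0625 or a number of a turn 10.7, either way. A call with a gripper value outside its range is refused whole. "hand" is the closure, from -1 (fully open) to 1 (shut), set as the call begins (left out, the last holds). The fingers move at their own pace and stop on an object; "grip_force" is the grip in N (left out, the last holds). Time passes only in rows, so rows that do not move let the fingers close. It gives the time, the measured TCP pose, the force, the opening and the grip force at its end, in the units of the state.
- r.get_obs(): the state, without advancing time (a new reading comes with each control period).
- eyes.grab_frame(name): name is "scene" or "top"; returns (picture, depth): 384x512x3 uint8, red, green, blue; 384x512 float32, m along the optical axis (not along the pixel's ray), 0 where there is no reading.
- eyes.calibration(name): a dict with "fov_y" (degrees; the focal length in pixels is half the picture's height over the tangent of half this angle, whatever the lens; pixels are square), "cx", "cy" (the principal point, pixels), "k1" (the pictures are not rectified: a ray, as slopes to the right and down, at radius r is drawn at 1 + k1 r^2 times it, then the intrinsics apply), "origin" and "attitude" of the camera in the world. Camera axes: x right, y up, looking along -z (the intrinsics and any distortion apply to the point x, -y, -z); pixel columns grow to the right and rows downward; lengths in m; the calibration is good to about 2 mm. A picture is of the moment at which its call begins. calibration takes no time and is no camera call.
- ticket.hand_in(): hands the job in; it is judged then, once.
The state is a dict: "clock": time; "joints": joint angles; "qvel": joint speeds; "tau": joint torques, N m; "tcp_pos": TCP position; "orientation": TCP orientation; "contact_force": force on the tool from outside, world axes, zero at the start; "moment": the same for the moment, N m; "grip_width": finger opening in m; "gripper_force": force on a finger pad.
Only numpy, scipy, OpenCV 4.12 (cv2) and the standard library are available. Lean on these libraries where they do the work, as an engineer would, in place of code of your own. Each camera call takes 0.05 s, during which the arm holds its last target. There are 200 camera calls.

## Working session

There is one attempt and no reset: what is moved stays moved. The work goes in short steps, Python scripts to look and compute and a tool call to move; the robot and the scene stay as the last step left them, time stands still between calls to the robot, and variables do not carry over. Pictures are saved under pics/ and viewed, at most 10 in all, crops included, and the job is handed in when it is done.

Besides the shell and the picture viewer there is one more tool, called by a JSON object that holds its "name" and its "arguments". arm_command: Moves the arm, as the interface text tells. Its arguments: {"type":"object","properties":{"plan":{"type":"string"},"hand":{"type":"number"},"grip_force":{"type":"number"}},"required":["plan"]}

```bash
mkdir -p pics
cat > h.py <<'E'
import numpy as np,cv2
from scipy.spatial.transform import Rotation as R
from bench import r,eyes,ticket
def cal(n):
    c=eyes.calibration(n); return c
def att(c):
    a=np.array(c['attitude'],float)
    return a if a.shape==(3,3) else (R.from_rotvec(a).as_matrix() if a.size==3 else R.from_quat(a).as_matrix())
def world(n,uv,depth):
    """uv Nx2 px, depth N -> world"""
    c=cal(n); f=192/np.tan(np.radians(c['fov_y'])/2)
    d=(np.atleast_2d(uv).astype(float)-[c['cx'],c['cy']])/f
    s=d.copy()
    for _ in range(20): s=d/(1+c['k1']*(s**2).sum(1,keepdims=True))
    depth=np.asarray(depth).reshape(-1,1)
    p=np.hstack([s[:,:1],-s[:,1:],-np.ones((len(s),1))])*depth
    return p@att(c).T+np.array(c['origin'])
def onplane(n,uv,z):
    a=world(n,uv,np.ones(len(np.atleast_2d(uv)))); o=np.array(cal(n)['origin']); d=a-o
    return o+d*((z-o[2])/d[:,2:])
E
python3 - <<'E'
from h import *
o=r.get_obs(); print({k:np.round(v,3) for k,v in o.items()})
for n in('scene','top'):
    print(eyes.calibration(n))
    p,d=eyes.grab_frame(n); np.save(f'pics/{n}0.npy',d); cv2.imwrite(f'pics/{n}raw.png',p[...,::-1])
    if n=='top': cv2.imwrite('pics/top0.png',cv2.resize(p[...,::-1],(800,600),interpolation=cv2.INTER_CUBIC))
    else: cv2.imwrite('pics/scene0.png',p[...,::-1])
E
```

```text
{'clock': np.float64(0.0), 'joints': array([-1.297,  0.478,  0.022,  1.556, -0.011,  1.109, -0.083]), 'qvel': array([ 0.   , -0.001, -0.001, -0.001,  0.001,  0.001, -0.   ]), 'tau': array([-0.0000e+00, -5.9645e+01,  1.6080e+00, -2.8120e+01,  1.2000e-02,
        9.0000e-03, -0.0000e+00]), 'tcp_pos': array([0.251, 0.626, 0.244]), 'orientation': array([-5.960e-01, -3.084e+00,  3.000e-03]), 'contact_force': array([0.011, 0.542, 0.237]), 'moment': array([-0.028,  0.047, -0.003]), 'gripper_force': np.float64(0.0), 'grip_width': np.float64(0.085)}
{'fov_y': 49.64350031775987, 'cx': 256.5037399376572, 'cy': 195.68580951921564, 'k1': -0.06438306050302463, 'origin': array([ 1.30049121, -0.48616483,  0.74074223]), 'attitude': array([0.86046771, 0.4431955 , 0.9186144 ])}
{'fov_y': 51.80338080628888, 'cx': 258.10991751642996, 'cy': 195.2321919617072, 'k1': -0.01599939722144403, 'origin': array([0.35284845, 0.03071297, 0.90590659]), 'attitude': array([ 0.17813909, -0.21800929, -1.75497564])}
```

View pics/top0.png

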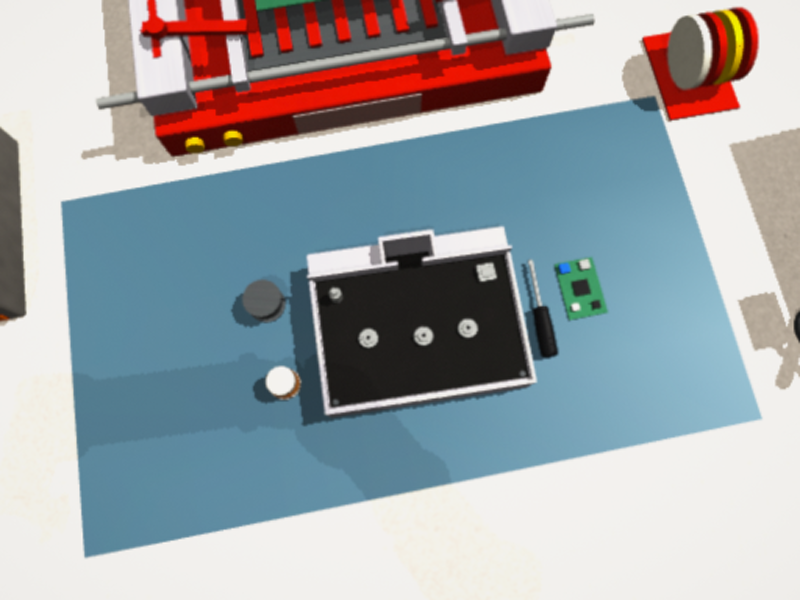

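View pics/scene0.png

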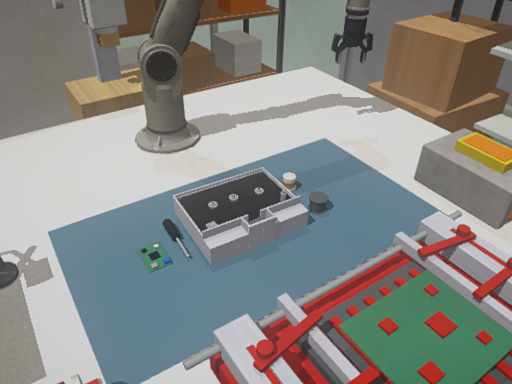

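```bash
cat > m.py <<'E'
from h import *
import json
p=cv2.imread('pics/topraw.png'); d=np.load('pics/top0.npy')
vv,uu=np.mgrid[:384,:512]
W=world('top',np.c_[uu.ravel(),vv.ravel()],d.ravel()).reshape(384,512,3)
g=p.max(2)
tbl=(d>0)&(abs(W[...,2])<.01); print('table z',np.median(W[...,2][tbl]))
dk=((abs(W[...,2]-.055)<.006)&(g<60)).astype(np.uint8)
n,l,s,c=cv2.connectedComponentsWithStats(dk); i=1+s[1:,4].argmax(); m=(l==i)
m=cv2.morphologyEx(m.astype(np.uint8),cv2.MORPH_CLOSE,np.ones((9,9)))
print('deck z',np.median(W[...,2][m>0]), s[i])
cnt=max(cv2.findContours(m,0,1)[0],key=len)[:,0]
P=onplane('top',cnt,.055)
rc=cv2.minAreaRect((P[:,:2]*1000).astype(np.float32)); print(rc, cv2.boxPoints(rc))
# bright blobs in deck hull
hull=np.zeros_like(m); cv2.fillConvexPoly(hull,cv2.convexHull(cnt),1); hull=cv2.erode(hull,np.ones((3,3)))
b=((g>95)&(hull>0)).astype(np.uint8)
n,l,s,c=cv2.connectedComponentsWithStats(b)
for i in range(1,n):
    if s[i,4]>15: print(c[i].round(1),s[i,4],onplane('top',c[i],.062)[0].round(4),np.median(W[l==i],0).round(4))
E
python3 m.py
```

```text
table z 0.0004698492509997987
deck z 0.055302094301609706 [ 202  162  136   98 9353]
((527.305908203125, -27.7432861328125), (275.13519287109375, 181.23509216308594), 87.60882568359375) [[ 431.0277  -161.41037]
 [ 612.105   -168.97183]
 [ 623.5841   105.9238 ]
 [ 442.50684  113.48526]]
[310.9 173.5] 125 [ 0.5875 -0.1363  0.062 ] [ 0.5869 -0.1361  0.0638]
[214.3 187. ] 45 [0.5983 0.0805 0.062 ] [0.5927 0.0793 0.0814]
[299.  209.5] 125 [ 0.5124 -0.0923  0.062 ] [ 0.5121 -0.0922  0.0629]
[270.5 214.5] 120 [ 0.5134 -0.0291  0.062 ] [ 0.5128 -0.0289  0.063 ]
[235.4 215.9] 121 [0.5253 0.0464 0.062 ] [0.5249 0.0463 0.0627]
```

```bash
cat >> h.py <<'E'
G=np.array([.6202,-.0316]); YAW=np.radians(-2.4)
def toworld(t): c,s=np.cos(YAW),np.sin(YAW); return G+np.asarray(t)@np.array([[c,s],[-s,c]])
def totray(w): c,s=np.cos(YAW),np.sin(YAW); return (np.asarray(w)[...,:2]-G)@np.array([[c,-s],[s,c]])
def proj(n,P):
    c=cal(n); f=192/np.tan(np.radians(c['fov_y'])/2); q=(P-np.array(c['origin']))@att(c)
    s=np.c_[q[:,0],-q[:,1]]/-q[:,2:]; s=s*(1+c['k1']*(s**2).sum(1,keepdims=True))
    return s*f+[c['cx'],c['cy']]
def ortho(n,p,z,x0=-.2,x1=.06,y0=-.16,y1=.16,res=.0005):
    """rows: x decreasing downwards; cols: y decreasing to right; tray frame"""
    X,Y=np.meshgrid(np.arange(x1,x0,-res),np.arange(y1,y0,-res),indexing='ij')
    w=toworld(np.stack([X,Y],-1).reshape(-1,2)); uv=proj(n,np.c_[w,np.full(len(w),z)]).astype(np.float32).reshape(X.shape+(2,))
    return cv2.remap(p,uv[...,0],uv[...,1],cv2.INTER_CUBIC)
E
python3 - <<'E'
from h import *
p=cv2.imread('pics/topraw.png')
o=ortho('top',p,.055)
o2=ortho('top',p,.079,-.02,.06)
for im in(o,o2):
    cv2.line(im,(0,120),(640,120),(0,255,255),1)
    for y in(.141,.018,-.018,-.141): 
        c=int((.16-y)/.0005); cv2.line(im,(c,60),(c,150),(0,255,0),1)
cv2.imwrite('pics/o.png',np.vstack([o2[:160],o[60:500]]))
E
```

```text
(no output)
```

View pics/o.png

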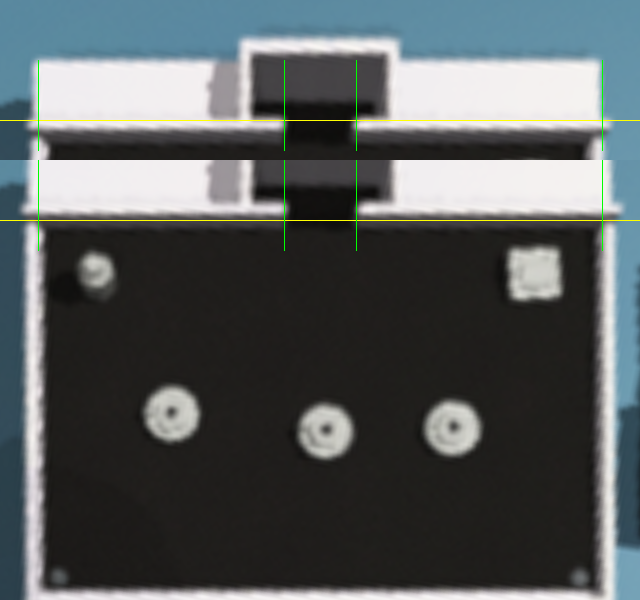

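{"name": "arm_command", "arguments": {"plan": "0 0 0 -9.8; 0 0 0 -9.8; 0 0 0 0", "hand": 0.55}}

```text
clock: 0.48
tcp_pos: [0.2515, 0.6261, 0.2448]
orientation: [-0.065, -3.14, 0.001]
contact_force: [0.2, 0.1, -0.4]
grip_width: 0.032
gripper_force: 0.0
```

{"name": "arm_command", "arguments": {"plan": "-0.031 -0.046 0 0; -0.031 -0.046 0 0; -0.031 -0.046 0 0; -0.031 -0.046 0 0; -0.031 -0.046 0 0; -0.031 -0.046 0 0; -0.031 -0.046 0 0; -0.031 -0.046 0 0; 0 -0.046 0 0; 0 -0.046 0 0; 0 -0.046 0 0; 0 -0.046 0 0; 0 -0.046 0.04 0; 0 -0.046 0.04 0; 0 0 0 0; 0 0 0 0"}}

```text
clock: 2.48
tcp_pos: [0.474, -0.0265, 0.1655]
orientation: [0.066, 3.141, 0.001]
contact_force: [0.4, -0.1, 0.5]
grip_width: 0.0191
gripper_force: 0.0
```

```bash
sed -i 's/^G=.*; Y/G=np.array([.6172,-.0320]); Y/' h.py
cat >> h.py <<'E'
def state():
    o=r.get_obs(); t=totray(o['tcp_pos'])*1000
    x=R.from_rotvec(o['orientation']).as_matrix()[:2,0]
    print('t %.2f tcp tray %s z %.1f toolx %.2f(tray deg) w %.1f F %s'%(o['clock'],t.round(1),o['tcp_pos'][2]*1e3,np.degrees(np.arctan2(x[1],x[0])-YAW),o['grip_width']*1e3,np.round(o['contact_force'],1)))
def look(n='top',name=None):
    p,d=eyes.grab_frame(n); p=p[...,::-1].copy()
    o=ortho(n,p,.062)
    hull=o[130:510,50:585]  # deck interior approx
    b=((hull.max(2)>95)).astype(np.uint8); N,l,s,c=cv2.connectedComponentsWithStats(b)
    for i in range(1,N):
        if 200<s[i,4]: print('blob x %.1f y %.1f area %d'%(60-.5*(c[i][1]+130),160-.5*(c[i][0]+50),s[i,4]))
    if name: cv2.imwrite(name,o)
    return p,d
E
python3 - <<'E'
from h import *
state(); look('top','pics/l1.png')
E
```

```text
t 2.48 tcp tray [-143.3   -0.5] z 165.5 toolx 179.98(tray deg) w 19.1 F [ 0.4 -0.1  0.5]
blob x -25.3 y 32.9 area 558
blob x -90.3 y -67.0 area 94830
blob x -24.1 y 111.7 area 901
blob x -95.0 y 75.0 area 2239
blob x -187.4 y 76.2 area 4821
```

View pics/l1.png

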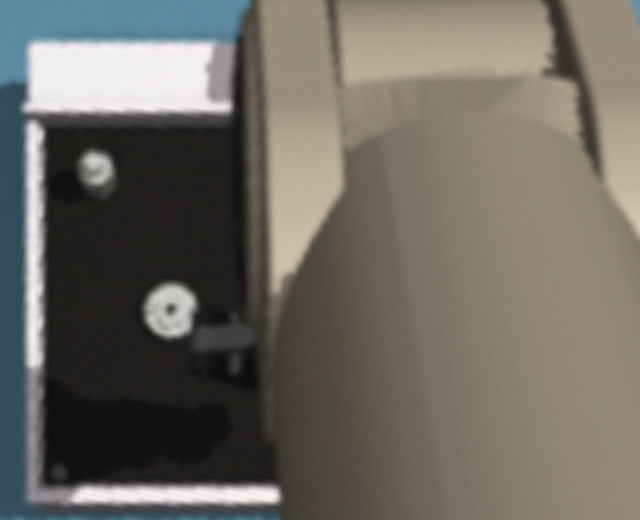

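{"name": "arm_command", "arguments": {"plan": "0 -0.001 0.04 0; 0 0 0.03 0; 0 0 0.015 0; 0 0 0.002 0; 0 0 0.002 0;0 0 0 0"}}

```text
clock: 3.28
tcp_pos: [0.4744, -0.0278, 0.0771]
orientation: [0.062, 3.139, 0.001]
contact_force: [0.1, -0.1, -0.3]
grip_width: 0.0193
gripper_force: 0.0
```

Run:
```python
from h import *
state(); p,d=eyes.grab_frame('scene'); p=p[...,::-1].copy()
uv=proj('scene',np.c_[toworld([[-.1038,-.0014],[-.132,-.001]]),[.060,.06]]); print(uv)
cv2.imwrite('pics/s1.png',cv2.resize(p[160:270,160:320],(800,550),interpolation=cv2.INTER_CUBIC))
```

```text
t 3.27 tcp tray [-142.9   -1.8] z 77.1 toolx 180.12(tray deg) w 19.3 F [ 0.1 -0.1 -0.3]
[[232.4925701  196.64631372]
 [227.77636033 191.3331998 ]]
```

View pics/s1.png

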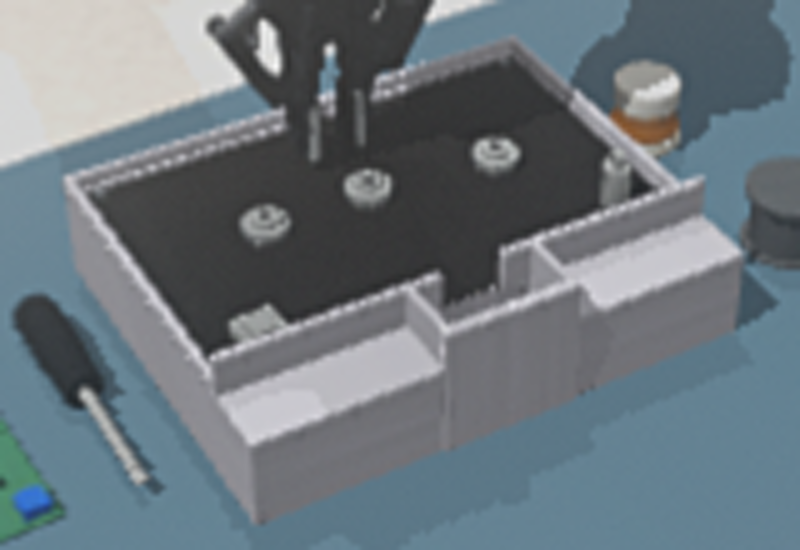

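{"name": "arm_command", "arguments": {"plan": "0 0 0.002 0; 0 0 0.002 0; 0 0 0 0; 0 0 0 0"}}

```text
clock: 3.82
tcp_pos: [0.4736, -0.0279, 0.0723]
orientation: [-0.062, -3.141, 0.0]
contact_force: [1.1, 0.1, 0.3]
grip_width: 0.0193
gripper_force: 0.0
```

{"name": "arm_command", "arguments": {"plan": "0 0 0.0015 0; 0 0 0 0; 0 0 0 0"}}

```text
clock: 4.2
tcp_pos: [0.4737, -0.0279, 0.0708]
orientation: [-0.062, -3.141, -0.0]
contact_force: [-0.3, -0.4, 0.4]
grip_width: 0.0192
gripper_force: 0.0
```

{"name": "arm_command", "arguments": {"plan": "-0.008 0 0 0; -0.01 0 0 0; -0.01 0 0 0; -0.01 0 0 0; -0.01 0 0 0; -0.01 0 0 0; -0.01 0 0 0; -0.01 0 0 0; -0.01 0 0 0; -0.01 0 0 0; -0.01 0 0 0; -0.009 0 0 0;0 0 0 0;0 0 0 0"}}

```text
clock: 5.95
tcp_pos: [0.5903, -0.0326, 0.0707]
orientation: [-0.062, -3.141, 0.0]
contact_force: [0.1, 0.3, -0.1]
grip_width: 0.0194
gripper_force: 0.0
```

Run:
```python
from h import *
state(); p,d=eyes.grab_frame('scene'); p=p[...,::-1].copy()
cv2.imwrite('pics/s2.png',cv2.resize(p[160:270,160:320],(800,550),interpolation=cv2.INTER_CUBIC))
```

```text
t 5.95 tcp tray [-26.8  -1.7] z 70.7 toolx 180.12(tray deg) w 19.4 F [ 0.1  0.3 -0.1]
```

View pics/s2.png

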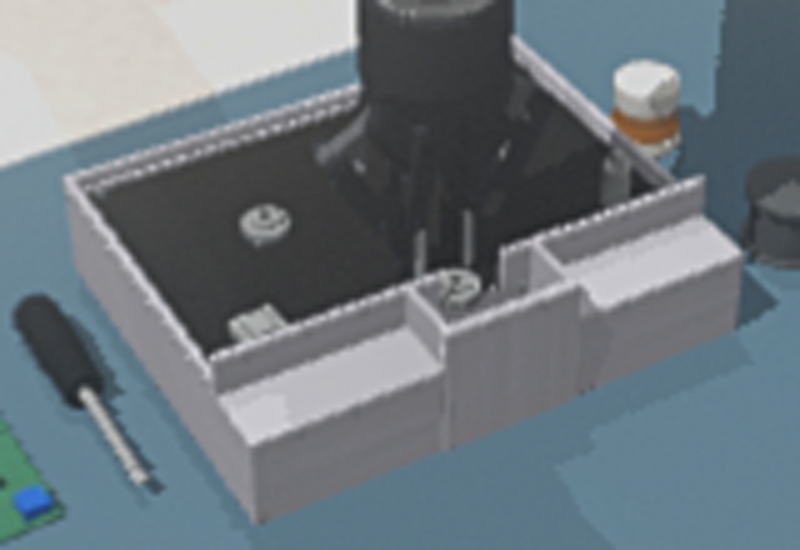

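{"name": "arm_command", "arguments": {"plan": "-0.005 0.001 0 0; -0.005 0 0 0;0 0 0 0"}}

```text
clock: 6.38
tcp_pos: [0.6012, -0.0319, 0.0709]
orientation: [0.062, 3.14, 0.0]
contact_force: [0.1, 0.3, -0.6]
grip_width: 0.0192
gripper_force: 0.0
```

```bash
cat >> h.py <<'E'
def scene(nm=None):
    p,d=eyes.grab_frame('scene'); p=p[...,::-1].copy()
    vv,uu=np.mgrid[160:270,160:320]; sub=p[160:270,160:320]; dd=d[160:270,160:320]
    W=world('scene',np.c_[uu.ravel(),vv.ravel()],dd.ravel()).reshape(110,160,3); T=totray(W)*1e3
    z=W[...,2]*1e3
    m=((sub.max(2)>100)&(T[...,0]>-178)&(T[...,0]<35)&(abs(T[...,1])<132)&(z<72)&(z>-5)&((T[...,0]<-6)|(abs(T[...,1])<16))).astype(np.uint8)
    N,l,s,c=cv2.connectedComponentsWithStats(m)
    for i in range(1,N):
        if s[i,4]>8:
            uv=c[i]+[160,160]; q=totray(onplane('scene',uv,.061))[0]*1e3
            print('blob',uv.round(1),'area',s[i,4],'onplane61 tray',q.round(1),'depth med',np.median(T[l==i],0).round(1),np.median(z[l==i]).round(1))
    if nm: cv2.imwrite(nm,cv2.resize(sub,(800,550),interpolation=cv2.INTER_CUBIC))
E
python3 -c "
from h import *
state(); scene('pics/s3.png')"
```

```text
t 6.38 tcp tray [-15.9  -0.6] z 70.9 toolx 180.13(tray deg) w 19.2 F [ 0.1  0.3 -0.6]
blob [212.5 204.2] area 58 onplane61 tray [-99.5 -64.4] depth med [-95.8 -65.8] 62.3
blob [252.8 221.3] area 34 onplane61 tray [14.6 -7.3] depth med [1.  1.2] 48.3
blob [210.7 224.4] area 55 onplane61 tray [ -27.6 -104.7] depth med [ -26.  -106.3] 63.9
```

{"name": "arm_command", "arguments": {"plan": "-0.002 0 0 0;0 0 0 0;0 0 0 0"}}

```text
clock: 6.8
tcp_pos: [0.6025, -0.0321, 0.0707]
orientation: [-0.062, -3.141, -0.0]
contact_force: [0.9, 0.1, -0.2]
grip_width: 0.0193
gripper_force: 0.0
```

```bash
python3 -c "
from h import *
state(); scene('pics/s4.png')"
```

```text
t 6.80 tcp tray [-14.7  -0.7] z 70.7 toolx 180.12(tray deg) w 19.3 F [ 0.9  0.1 -0.2]
blob [212.5 204.2] area 58 onplane61 tray [-99.5 -64.4] depth med [-97.1 -66. ] 62.4
blob [252.6 221.4] area 33 onplane61 tray [14.8 -7.8] depth med [0.6 2. ] 47.0
blob [210.8 224.4] area 56 onplane61 tray [ -27.7 -104.5] depth med [ -24.7 -106.3] 64.0
```

View pics/s4.png

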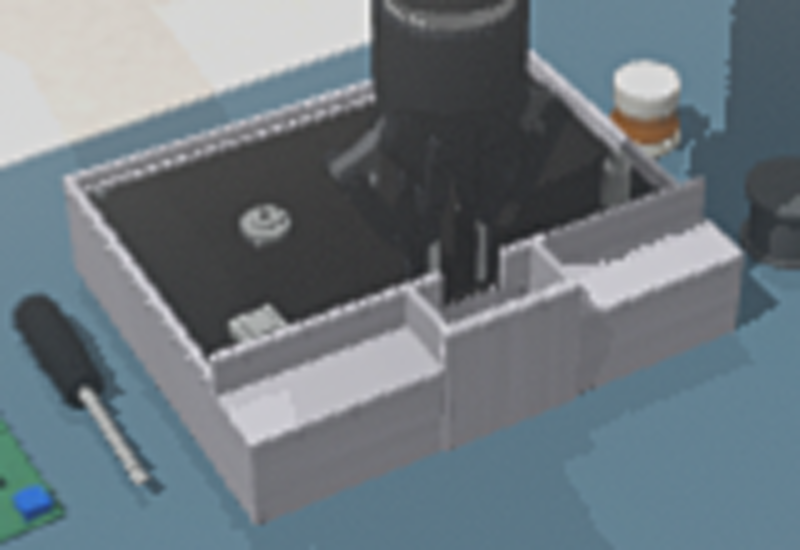

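```bash
cat > plan.py <<'E'
from h import *
def rows(wps,vmax=.01,amax=8):
    """wps: (x,y,z mm tray TCP, theta deg push dir, vmax mm/row). starts from measured pose"""
    o=r.get_obs(); t=totray(o['tcp_pos'])*1e3; x=R.from_rotvec(o['orientation']).as_matrix()[:2,0]
    th=np.degrees(np.arctan2(x[1],x[0])-YAW)-180; th=(th+180)%360-180
    cur=np.array([*t,o['tcp_pos'][2]*1e3,th]); out=[]
    for *g,v in wps:
        g=np.array(g,float); d=g-cur; n=int(max(np.ceil(np.linalg.norm(d[:3])/v),np.ceil(abs(d[3])/amax),1))
        for k in range(n):
            s=cur+d/n; a=np.radians(cur[3]+180); q=s-cur
            ux=np.array([np.cos(a),np.sin(a)]); uy=np.array([np.sin(a),-np.cos(a)])
            row=[round(q[:2]@ux/1e3,4),round(q[:2]@uy/1e3,4),round(-q[2]/1e3,4),round(-q[3],1)]
            out.append(row)
            cur=cur+np.array([*((row[0]*ux+row[1]*uy)*1e3),-row[2]*1e3,-row[3]])
    print(len(out)); print('; '.join(' '.join('%g'%e for e in w) for w in out))
def tcp(n,th,back=19.8): return [n[0]-back*np.cos(np.radians(th)),n[1]-back*np.sin(np.radians(th))]
E
cat > c.py <<'E'
from plan import *
C=np.array([-101.5,-64.5]); th=30
s=tcp(C,th)-18*np.array([np.cos(.8),np.sin(.8)])
rows([(-40,-1,72,0,12),(-60,-10,115,0,30),(*s,115,th,30),(*s,85,th,30),(*s,72,th,7),(*s,70.8,th,2)])
E
python3 c.py
```

```text
13
0.0084 -0.0001 -0.0004 0; 0.0084 -0.0001 -0.0004 0; 0.0084 -0.0001 -0.0004 0; 0.0101 -0.0045 -0.0215 0.1; 0.0101 -0.0045 -0.0215 0.1; 0.0178 -0.0193 -0 -7.5; 0.0201 -0.0169 -0 -7.5; 0.0222 -0.0141 -0 -7.5; 0.0238 -0.0111 -0 -7.5; -0 0 0.03 -0.1; -0 0 0.0065 0; -0 0 0.0065 0; -0 0 0.0012 0
```

{"name": "arm_command", "arguments": {"plan": "0.0085 0 0 0; 0.0085 0 0 0; 0.0085 0 0 0; 0.010 -0.0045 -0.0215 0; 0.010 -0.0045 -0.0225 0; 0.018 -0.0195 0 -7.5; 0.020 -0.017 0 -7.5; 0.022 -0.014 0 -7.5; 0.024 -0.011 0 -7.5; 0 0 0 0; 0 0 0 0"}}

```text
clock: 8.22
tcp_pos: [0.4831, -0.1133, 0.115]
orientation: [-0.75, 3.05, 0.0]
contact_force: [-0.1, -0.2, 0.2]
grip_width: 0.0193
gripper_force: 0.0
```

```bash
cat > c2.py <<'E'
from plan import *
state(); scene()
C=np.array([-101.5,-64.5]); th=30
s=tcp(C,th)-18*np.array([np.cos(.8),np.sin(.8)])
rows([(*s,85,th,30),(*s,72,th,7),(*s,70.8,th,2)])
E
python3 c2.py
```

```text
t 8.22 tcp tray [-130.6  -86.8] z 115.0 toolx -149.96(tray deg) w 19.3 F [-0.1 -0.2  0.2]
blob [258.7 190.5] area 50 onplane61 tray [-91.6  75. ] depth med [-88.1  72.7] 62.3
blob [282.1 198.7] area 22 onplane61 tray [-27.4 110.5] depth med [-22.6 107. ] 63.6
blob [212.4 204.4] area 52 onplane61 tray [-98.9 -64.9] depth med [-96.  -66.7] 62.4
blob [252.8 221.3] area 34 onplane61 tray [14.6 -7.3] depth med [1. 1.] 47.9
blob [210.7 224.4] area 54 onplane61 tray [ -27.8 -104.6] depth med [ -24.4 -105.9] 63.3
4
0.0011 -0.0002 0.0299 0.1; -0 -0 0.0065 0; -0 -0 0.0065 0; -0 -0 0.0012 0
```

{"name": "arm_command", "arguments": {"plan": "0.001 0 0.030 0; 0 0 0.0065 0; 0 0 0.0065 0; 0 0 0.001 0; 0 0 0 0"}}

```text
clock: 8.9
tcp_pos: [0.4821, -0.1144, 0.0712]
orientation: [-0.752, 3.049, -0.0]
contact_force: [0.3, 0.2, -0.5]
grip_width: 0.0193
gripper_force: 0.0
```

```bash
cat > c3.py <<'E'
from plan import *
state()
th=30
rows([(*tcp((-40,0),th),70.8,th,10),(*tcp((-14,0),0),70.8,0,10)])
E
python3 c3.py
```

```text
t 8.90 tcp tray [-131.5  -87.9] z 71.2 toolx -149.89(tray deg) w 19.3 F [ 0.3  0.2 -0.5]
15
-0.0094 0.0027 0 0; -0.0094 0.0027 0 0; -0.0094 0.0027 0 0; -0.0094 0.0027 0 0; -0.0094 0.0027 0 0; -0.0094 0.0027 0 0; -0.0094 0.0027 0 0; -0.0094 0.0027 0 0; -0.0094 0.0027 0 0; -0.0094 0.0027 0 0; -0.0094 0.0027 0 0; -0.0063 -0.0007 0.0001 7.5; -0.0064 0.0002 0.0001 7.5; -0.0063 0.001 0.0001 7.5; -0.0061 0.0018 0.0001 7.5
```

{"name": "arm_command", "arguments": {"plan": "-0.0095 0.0027 0 0; -0.0095 0.0027 0 0; -0.0095 0.0027 0 0; -0.0095 0.0027 0 0; -0.0095 0.0027 0 0; -0.0095 0.0027 0 0; -0.0095 0.0027 0 0; -0.0095 0.0027 0 0; -0.0095 0.0027 0 0; -0.009 0.0027 0 0; -0.009 0.0027 0 0; -0.0063 -0.0007 0 7.5; -0.0064 0.0002 0 7.5; -0.0063 0.001 0 7.5; -0.0061 0.0018 0 7.5; 0 0 0 0"}}

```text
clock: 10.9
tcp_pos: [0.5837, -0.0298, 0.0707]
orientation: [0.059, 3.141, -0.0]
contact_force: [-0.4, -0.2, 0.5]
grip_width: 0.0195
gripper_force: 0.0
```

```bash
python3 -c "
from h import *
state(); scene('pics/s5.png')"
```

```text
t 10.90 tcp tray [-33.6   0.8] z 70.7 toolx 180.24(tray deg) w 19.5 F [-0.4 -0.2  0.5]
blob [250.5 214.7] area 42 onplane61 tray [-11.1   1.2] depth med [-8.6 -0.7] 63.0
blob [253.1 221.1] area 36 onplane61 tray [14.2 -6.3] depth med [1.5 1.9] 47.3
blob [210.8 224.4] area 55 onplane61 tray [ -27.7 -104.5] depth med [ -25.5 -106.2] 63.6
```

View pics/s5.png

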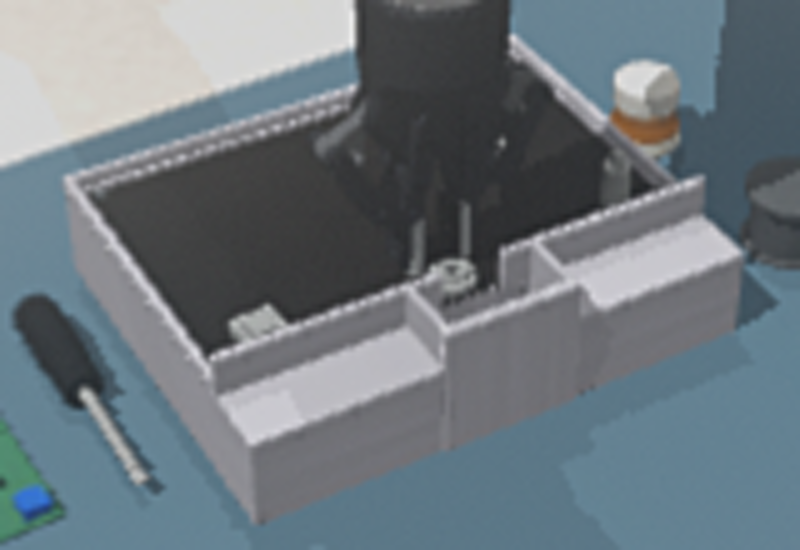

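{"name": "arm_command", "arguments": {"plan": "-0.007 0 0 0; -0.006 0 0 0; -0.006 0 0 0; 0 0 0 0; 0 0 0 0"}}

```text
clock: 11.58
tcp_pos: [0.602, -0.0313, 0.0707]
orientation: [-0.062, -3.141, -0.0]
contact_force: [-0.0, -0.3, -0.5]
grip_width: 0.0191
gripper_force: 0.0
```

```bash
cat > a.py <<'E'
from plan import *
state(); scene('pics/s6.png')
A=np.array([-93.5,74.8]); th=-30
s=tcp(A,th)-18*np.array([np.cos(.87),-np.sin(.87)])
rows([(-40,1,72,0,12),(-60,10,115,0,30),(*s,115,th,30)])
E
python3 a.py
```

```text
t 11.57 tcp tray [-15.2   0.1] z 70.7 toolx 180.13(tray deg) w 19.1 F [-0.  -0.3 -0.5]
blob [252.6 221.4] area 33 onplane61 tray [14.8 -7.8] depth med [0.8 1. ] 47.4
blob [210.9 224.4] area 57 onplane61 tray [ -27.6 -104.2] depth med [ -25.3 -106.8] 63.6
9
0.0082 0.0003 -0.0004 0; 0.0082 0.0003 -0.0004 0; 0.0082 0.0003 -0.0004 0; 0.01 0.0046 -0.0215 0.1; 0.01 0.0045 -0.0215 0.1; 0.0156 0.0221 -0 7.5; 0.0184 0.0199 -0 7.5; 0.0208 0.0173 -0 7.5; 0.0229 0.0144 -0 7.5
```

{"name": "arm_command", "arguments": {"plan": "0.008 0 0 0; 0.008 0 0 0; 0.008 0 0 0; 0.010 0.0045 -0.0215 0; 0.010 0.0045 -0.0225 0; 0.0155 0.022 0 7.5; 0.0185 0.020 0 7.5; 0.021 0.0175 0 7.5; 0.023 0.0145 0 7.5; 0 0 0 0; 0 0 0 0"}}

```text
clock: 13.0
tcp_pos: [0.4996, 0.0702, 0.115]
orientation: [0.871, 3.018, -0.0]
contact_force: [-0.6, 1.5, 0.2]
grip_width: 0.019
gripper_force: 0.0
```

```bash
cat > a2.py <<'E'
from plan import *
state(); scene()
A=np.array([-93.5,74.8]); th=-30
s=tcp(A,th)-18*np.array([np.cos(.95),-np.sin(.95)])
rows([(*s,85,th,30),(*s,72,th,7),(*s,70.8,th,2)])
E
python3 a2.py
```

```text
t 13.00 tcp tray [-121.8   97.2] z 115.0 toolx 150.20(tray deg) w 19.0 F [-0.6  1.5  0.2]
blob [258.8 190.5] area 48 onplane61 tray [-91.3  75.2] depth med [-88.3  73.7] 62.2
blob [281.8 198.8] area 20 onplane61 tray [-27.1 109.5] depth med [-24.  106.2] 63.9
blob [252.8 221.4] area 33 onplane61 tray [14.8 -7.2] depth med [1.  1.3] 47.7
blob [211.1 224.4] area 57 onplane61 tray [ -27.5 -103.9] depth med [ -25.3 -105.4] 63.7
5
0.0004 0.0012 0.015 0.1; 0.0004 0.0012 0.015 0.1; 0 0 0.0065 -0; 0 0 0.0065 -0; 0.0001 0 0.0012 -0.1
```

{"name": "arm_command", "arguments": {"plan": "0.0005 0.001 0.015 0; 0.0005 0.001 0.015 0; 0 0 0.0065 0; 0 0 0.0065 0; 0 0 0.001 0; 0 0 0 0"}}

```text
clock: 13.8
tcp_pos: [0.4998, 0.0729, 0.0709]
orientation: [0.873, 3.017, 0.0]
contact_force: [0.0, -0.2, -0.2]
grip_width: 0.019
gripper_force: 0.0
```

```bash
cat > a3.py <<'E'
from plan import *
state()
th=-30
rows([(*tcp((-40,0),th),70.8,th,10),(*tcp((-14,0),0),70.8,0,10)])
E
python3 a3.py
```

```text
t 13.80 tcp tray [-121.7   99.9] z 70.9 toolx 150.12(tray deg) w 19.0 F [ 0.  -0.2 -0.2]
16
-0.0084 -0.0038 0 0; -0.0084 -0.0038 0 0; -0.0084 -0.0038 0 0; -0.0084 -0.0038 0 0; -0.0084 -0.0038 0 0; -0.0084 -0.0038 0 0; -0.0084 -0.0038 0 0; -0.0084 -0.0038 0 0; -0.0084 -0.0038 0 0; -0.0084 -0.0038 0 0; -0.0084 -0.0038 0 0; -0.0084 -0.0038 0 0; -0.0063 0.0007 0 -7.5; -0.0063 -0.0001 0 -7.5; -0.0062 -0.001 0 -7.5; -0.0061 -0.0018 0 -7.5
```

{"name": "arm_command", "arguments": {"plan": "-0.0084 -0.0038 0 0; -0.0084 -0.0038 0 0; -0.0084 -0.0038 0 0; -0.0084 -0.0038 0 0; -0.0084 -0.0038 0 0; -0.0084 -0.0038 0 0; -0.0084 -0.0038 0 0; -0.0084 -0.0038 0 0; -0.0084 -0.0038 0 0; -0.0084 -0.0038 0 0; -0.0084 -0.0038 0 0; -0.0084 -0.0038 0 0; -0.0063 0.0007 0 -7.5; -0.0063 0 0 -7.5; -0.0062 -0.001 0 -7.5; -0.0061 -0.0018 0 -7.5; 0 0 0 0"}}

```text
clock: 15.92
tcp_pos: [0.5837, -0.0312, 0.0708]
orientation: [0.066, 3.14, 0.0]
contact_force: [-0.2, -0.5, -1.3]
grip_width: 0.019
gripper_force: 0.0
```

```bash
python3 -c "
from h import *
state(); scene('pics/s7.png')"
```

```text
t 15.93 tcp tray [-33.5  -0.6] z 70.8 toolx 180.00(tray deg) w 19.0 F [-0.2 -0.5 -1.3]
blob [249.6 214.2] area 54 onplane61 tray [-14.   0.] depth med [-11.6  -1.2] 63.4
blob [252.8 221.4] area 34 onplane61 tray [14.7 -7.3] depth med [0.9 1.7] 47.2
blob [210.7 224.4] area 55 onplane61 tray [ -27.6 -104.7] depth med [ -25.3 -106.9] 63.8
```

{"name": "arm_command", "arguments": {"plan": "-0.007 0 0 0; -0.006 0 0 0; -0.006 0 0 0; 0 0 0 0; 0 0 0 0"}}

```text
clock: 16.6
tcp_pos: [0.6021, -0.0312, 0.0707]
orientation: [-0.063, -3.141, 0.0]
contact_force: [0.2, -0.3, 0.4]
grip_width: 0.019
gripper_force: 0.0
```

```bash
python3 -c "
from h import *
state(); scene('pics/s8.png')"
```

```text
t 16.60 tcp tray [-15.1   0.2] z 70.7 toolx 180.12(tray deg) w 19.0 F [ 0.2 -0.3  0.4]
blob [252.8 221.4] area 32 onplane61 tray [14.9 -7.5] depth med [0.7 0.5] 46.9
blob [210.8 224.4] area 56 onplane61 tray [ -27.7 -104.5] depth med [ -24.3 -106.2] 63.6
```

{"name": "arm_command", "arguments": {"plan": "0.009 0 0 0; 0.009 0 0 0; 0.009 0 0 0; 0 0 -0.03 0; 0 0 -0.05 0; 0 0 -0.05 0; 0 0.05 -0.02 0; 0 0.06 0 0; 0 0.06 0 0; 0 0.06 0 0; 0 0.06 0 0; 0 0.06 0 0; 0 0 0 0; 0 0 0 0"}}

```text
clock: 18.4
tcp_pos: [0.5888, 0.3188, 0.2204]
orientation: [-0.062, -3.141, 0.002]
contact_force: [0.1, -0.3, -0.6]
grip_width: 0.0194
gripper_force: 0.0
```

```bash
python3 -c "
from h import *
state(); scene('pics/s9.png'); p,d=look('top'); o=ortho('top',p,.055); cv2.imwrite('pics/f.png',o)
b=ortho('top',p,.01,-.005,.045,-.04,.04,.00025); cv2.imwrite('pics/f.png',np.vstack([cv2.resize(b,(320,200)),cv2.resize(o,(320,260))]))"
```

```text
t 18.40 tcp tray [-43.1 349.3] z 220.4 toolx 180.13(tray deg) w 19.4 F [ 0.1 -0.3 -0.6]
blob [282.  198.8] area 21 onplane61 tray [-27.  110.1] depth med [-22.8 106.6] 64.2
blob [252.8 221.3] area 34 onplane61 tray [14.6 -7.3] depth med [1.1 1.5] 47.5
blob [211.  224.4] area 58 onplane61 tray [ -27.5 -104. ] depth med [ -25.2 -105.1] 63.5
blob x -25.5 y -105.3 area 2649
blob x -24.0 y 111.4 area 810
blob x -187.3 y 0.4 area 11388
```

View pics/f.png

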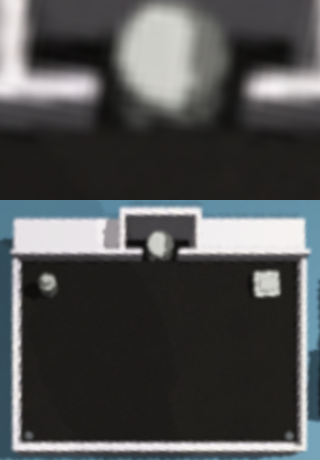

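```bash
python3 -c "
from h import *
p,d=eyes.grab_frame('top')
vv,uu=np.mgrid[:384,:512]; W=world('top',np.c_[uu.ravel(),vv.ravel()],d.ravel()); T=totray(W)*1e3; c=p.reshape(-1,3).max(1)
m=(T[:,0]>-8)&(T[:,0]<36)&(abs(T[:,1])<17)&(W[:,2]<.076)
for t,z,k in sorted(zip(T[m].round(0).tolist(),(W[m,2]*1e3).round(0),c[m])): print(t,z,k,end=' | ')
"
```

```text
[-8.0, -7.0] 57.0 31 | [-8.0, 7.0] 57.0 31 | [-7.0, -11.0] 54.0 32 | [-7.0, -9.0] 54.0 31 | [-7.0, 2.0] 53.0 31 | [-7.0, 5.0] 55.0 32 | [-7.0, 9.0] 57.0 31 | [-6.0, -16.0] 55.0 32 | [-6.0, -14.0] 58.0 31 | [-6.0, -9.0] 59.0 31 | [-6.0, -5.0] 54.0 32 | [-6.0, -3.0] 53.0 32 | [-6.0, -0.0] 55.0 31 | [-6.0, 2.0] 56.0 32 | [-6.0, 4.0] 59.0 31 | [-6.0, 11.0] 54.0 32 | [-6.0, 13.0] 56.0 31 | [-5.0, -7.0] 55.0 32 | [-5.0, -5.0] 56.0 32 | [-5.0, 6.0] 56.0 30 | [-5.0, 9.0] 57.0 31 | [-5.0, 16.0] 54.0 31 | [-4.0, -16.0] 58.0 31 | [-4.0, -12.0] 52.0 32 | [-4.0, -3.0] 56.0 31 | [-4.0, 2.0] 56.0 32 | [-4.0, 11.0] 55.0 30 | [-4.0, 13.0] 54.0 31 | [-4.0, 15.0] 56.0 31 | [-3.0, -14.0] 54.0 30 | [-3.0, -12.0] 56.0 29 | [-3.0, -1.0] 52.0 32 | [-3.0, 4.0] 56.0 32 | [-3.0, 6.0] 56.0 32 | [-2.0, -10.0] 54.0 27 | [-2.0, -8.0] 53.0 30 | [-2.0, -5.0] 55.0 32 | [-2.0, 8.0] 54.0 34 | [-2.0, 10.0] 54.0 30 | [-1.0, -3.0] 55.0 35 | [-1.0, 13.0] 52.0 26 | [8.0, -3.0] 33.0 69 | [9.0, -10.0] 26.0 45 | [9.0, -5.0] 35.0 75 | [9.0, -3.0] 22.0 37 | [9.0, -1.0] 23.0 34 | [10.0, -8.0] 24.0 54 | [10.0, -8.0] 34.0 72 | [10.
[... 3061 characters left out ...]
0] 36.0 185 | [32.0, -2.0] 36.0 202 | [32.0, 10.0] 3.0 121 | [32.0, 13.0] 6.0 38 | [32.0, 15.0] 8.0 16 | [33.0, -2.0] 40.0 145 | [33.0, 0.0] 34.0 202 | [33.0, 3.0] 36.0 201 | [34.0, -7.0] 35.0 103 | [34.0, -4.0] 37.0 131 | [34.0, 10.0] 5.0 129 | [34.0, 15.0] 7.0 19 | [35.0, -7.0] 45.0 72 | [35.0, 2.0] 42.0 81 | [35.0, 7.0] 70.0 71 | [35.0, 12.0] 5.0 42 | [36.0, -16.0] 54.0 72 | [36.0, -12.0] 41.0 71 | [36.0, -9.0] 42.0 71 | [36.0, -4.0] 64.0 70 | [36.0, -2.0] 52.0 71 | [36.0, -0.0] 32.0 141 | [36.0, 7.0] 43.0 73 | [36.0, 7.0] 76.0 84 | [36.0, 9.0] 22.0 92 | [36.0, 12.0] 72.0 70 | [36.0, 14.0] 17.0 64 | [36.0, 14.0] 46.0 70 | [36.0, 16.0] 66.0 70 | [36.0, 17.0] 4.0 21 | [36.0, 17.0] 11.0 53 |
```

```bash
python3 -c "
from bench import ticket
print(ticket.hand_in())"
```

```text
the job is handed in; nothing more can be done
None
```

I swept all three thumb nuts through the gate one after another; the last images show them stacked in the slot, top at about z = 36 mm, with the standoff and spreader where they were, and I handed the job in at about 18.5 s.

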